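# Clamp a ball-transfer housing, then bring its ball round in the pouring dish

## Task

We are rebuilding a ball transfer unit from the packing bench. Crank the vise handle clockwise until its jaw has firmly clamped the housing in the vee; then pick up the steel dish by its grip and, keeping it level with the ball resting in the middle all the way, bring it round through a quarter turn to the left side of the vise, so that it points squarely across the jaws. Finish while holding it there, still and level, the tip of its pouring lip over the open mouth of the housing and one to four centimetres above it, touching neither vise nor housing; do not tip the ball in yet (the seat is oiled first), and leave the other things on the bench where they are.

Things in the scene. Friction and masses are not known exactly. Their poses are not given: they have to be found in the camera images.
- drawer_unit: Low drawer unit with a wooden top, standing fixed on the bench, 375x670x115 mm (x, y, z); origin: centre of its underside. Vise, dish and the small things stand on its top, 115 mm above the bench top
- vise: Small grey vise fixed on the drawer unit. Origin: middle of its underside; x along the screw from the crank (robot's side) to the fixed jaw, y left, z up. Base plate x -100..86, y +-50 mm; bed that carries the work at z 50, jaw tops z 86; fixed jaw y +-39. Its upright vee seats a 45 mm round with its axis at x = y = 0. Screw bearing block: x -85..-70, y +-33, top z 83 mm
- vise_pad: Plastic face of the sliding jaw, 66 mm wide, z 55..79 mm. It moves along the vise's x by 10 mm per turn of the crank and meets the seated housing at crank = 7.5 rad; springy (12 N per mm), it clamps with 30 N at the crank's stop. Origin: at the vise's origin when crank = 0; moves with the jaw
- vise_crank (a joint): Crank angle (rad, 0..9.11) about the vise's x at y 0, z 66 mm. At 0 the knob is straight below the axis; it grows clockwise seen from the robot (pi/2: knob left, pi: top, 3pi/2: right), which closes the jaw. Starts at 1.25..5.0; firm stop at 9.11, a quarter turn after the jaw meets the seated housing. Takes 3 N at the knob, 5 N when clamping; stays where left
- crank_axis (a point): Point on the crank's axis in the plane in which the knob's middle travels (x = -129 mm, y = 0, z = 66 mm in the vise's frame)
- knob_grip (a point): Middle of the crank's freely revolving knob: round, 16 mm thick, 42 mm long, parallel to the crank's axis and sticking out towards the robot, 36 mm from the axis; the crank arm (9 mm thick) passes 29 mm behind this point, nothing is in front of it
- housing: Round steel housing of a ball transfer unit, 45 mm across (43 mm at its neck), 46 mm high, 0.2 kg, standing loose on the vise bed in front of the vee, its open cup up. Origin: centre of its underside, z up
- housing_mouth (a point): Centre of the cup's mouth (31 mm bore, 17 mm deep), at the top of the housing, 46 mm above its underside
- dish: Round steel dish, 100 mm wide, 22 mm high, 0.16 kg, with a pouring lip and an upright black grip across from it. Origin: centre of its underside; x points to the lip, z up. It starts on the drawer unit, grip towards the robot within 0.35 rad, the ball inside. Inner bowl: 150 mm radius of curvature (the ball rolls 2.4 mm off centre per degree of tilt); wall 40 to 49 mm from the centre
- dish_center (a point): Where the ball's centre lies when it rests in the middle of the dish, 17 mm above the dish's underside
- dish_lip (a point): Tip of the pouring lip, at its underside: 72 mm from the dish's centre along x, 15 mm above the dish's underside; the lip is about 38 mm wide
- dish_grip (a point): Middle of the upright grip: 79 mm from the dish's centre on the side away from the lip, 36 mm above the dish's underside. The grip is 14 mm thick (across dish y), 42 mm long (along dish x) and reaches from 18 to 54 mm above the dish's underside
- ball_center (a point): Centre of the loose steel ball, 25.4 mm, 0.07 kg, in the dish
- retaining_ring: Bystander: loose flat steel retaining ring of the unit, 47 mm across, 7 mm high, behind and left of the vise
- hang_tags: Bystander: banded pile of hang tags, 91x56x19 mm, right of the vise
- box_cutter: Bystander: snap-blade box cutter, 172 mm long, 20 mm high, right of the vise
- marker: Bystander: round marker pen, 138 mm long, 17 mm thick, between vise and dish
- label_roll: Bystander: white roll of labels standing on its end, 72 mm across, 52 mm high, behind the dish
- note_block: Bystander: block of sticky notes, 75x76x26 mm, behind the dish
- mug_dark: Bystander: dark mug, 106 mm high, on the bench left of the drawer unit

How it is judged (in metres and radians):
On the way, in this order (a step that is already met when the one before it is completed fails the run):
1. the crank has been turned until the sliding jaw's pad presses on the housing (contact force between vise_pad and housing above 8 N and angle between housing's own z axis and vertical below 0.06 rad), for 0.3 s.
2. the dish has been lifted by its grip, level, with the ball in its middle (height (world z) of dish above 0.145 m and distance between ball_center and dish_center below 0.012 m and distance between the grasp point and dish_grip below 0.04 m and contact force between dish and the fingers above 1 N and angle between dish's own z axis and vertical below 0.07 rad), for 0.2 s.
At the end, for the whole second after the job is handed in: Held by its grip, at rest at the vise's left: tilt under 4 deg, square to the screw within 15 deg, lip tip within 16 mm of the mouth's axis and 5 to 45 mm above it, touching neither vise nor housing; ball within 12 mm of the dish's middle; housing upright, within 6 mm of its seat, pressed over 8 N (all of step 1 and horizontal distance between housing and vise below 0.006 m and distance between the grasp point and dish_grip below 0.04 m and contact force between dish and the fingers above 1 N and angle between dish's own z axis and vertical below 0.07 rad and distance between ball_center and dish_center below 0.012 m and linear speed of ball below 0.03 m/s and linear speed of dish below 0.02 m/s and horizontal distance between dish_lip and housing_mouth below 0.016 m and z of dish_lip in the frame of housing_mouth between 0.005 and 0.045 m and angle between the x axis of dish and the y axis of vise, either way round below 0.26 rad and y of dish_center in the frame of vise above 0.05 m and contact force between dish and vise below 0.05 N and contact force between dish and housing below 0.05 N); the arm keeps its last pose, push and grip.
It fails at once if the ball rolls more than 24 mm from the middle of the dish (distance between ball_center and dish_center above 0.024 m).
It fails at once if the dish is tilted more than 15 degrees (angle between dish's own z axis and vertical above 0.26 rad).
It fails at once if another thing on the bench is moved more than 30 mm (distance of any of retaining_ring, hang_tags, box_cutter, marker, label_roll, note_block, mug_dark from where it was at the start of the episode above 0.03 m).
It also fails if it takes over 72 s, if anything falls off the work surface, if the arm or the gripper's body presses on something with over 40 N, if the wrist force passes 120 N, or if a joint passes its speed limit or range.

## Robot

A 7-joint arm with a two-finger parallel gripper is mounted at the origin on a cart in front of the work surface, level with it; the furniture and walls round the work are solid. World frame = base frame: x ahead of the robot, y to its left, z up, the work surface at z = 0. Lengths are in m, angles in degrees, forces in N, time in s.
With the tool pointing down it reaches from about 0.425 to 0.875 m from the base axis. Payload 4.7 kg.
Tool frame: the origin (TCP) lies midway between the tips of the shut fingers; the grasp point (between the pads) lies 19 mm behind it; z points along the fingers, y is the line along which they close (so a half turn about z gives the same grasp; the last joint's range is limited). The gripper opens to 87 mm and grips with 3 to 60 N. Pads are 19 mm wide; open, the fingers measure 117 mm over their backs; the gripper's body (75 mm by 190 mm) begins 51 mm behind the grasp point.
Start: joints at [-74.708, 18.392, -4.016, 83.108, 1.295, 78.541, -3.26], TCP at [0.163, 0.629, 0.223] pointing down, gripper open.
Joint ranges: [-163.93, 163.93], [-17.29, 119.83], [-79.2, 71.16], [3.27, 140.29], [-89.18, 269.18], [5.43, 117.66], [-154.24, 154.24]. Speed limits (degrees/s): [147.25, 147.25, 180, 180, 180, 180, 180].

## Interface

Orientations are given as [roll, pitch, yaw] about the fixed x, y, z axes, in that order (R = Rz(yaw) Ry(pitch) Rx(roll)).
In Python, from cell import env gives the robot as it stands.
- The arm moves only by the tool step_arm, never from a script. Its argument "moves" is a list of rows, each an object with "dp": the shift along the tool's x, y, z in mm, a list of three; "dr": the turn, a rotation vector about the tool's x, y, z in rad, a list of three; "fingers": the closure, from 0 (fully open) to 1 (shut). In form: [{"dp": [dx, dy, dz], "dr": [ax, ay, az], "fingers": fingers}, ...]. A call has exactly 5 rows; each row shifts and turns the commanded pose from where the row before left it, along the tool's axes as they then stand; what a row does not reach is not made up. A row lasts 1/8 s, in which the tool goes at most 62.5 mm and 10.7 degrees, less where a joint would pass 70% of its speed; a pose out of reach is approached as far as the arm can. A call with a gripper value outside its range is refused whole. The fingers move at their own pace and stop on an object; "squeeze" is the grip in N (left out, the last holds). Time passes only in rows, so rows that do not move let the fingers close, or fill a call up. It gives the time, the measured TCP pose, the force, the opening and the grip force at its end, in the units of the state.
- env.get_obs(): the state, without advancing time (a new reading comes with each control period).
- env.read_camera(name): name is "scene" or "top"; returns the picture (480x640x3 uint8, red, green, blue); there is no depth.
- env.camera_model(name): a dict with "fx", "fy", "cx", "cy" (pixels), "R" (3x3) and "t" (3): a world point X has camera coordinates R X + t. Camera axes: x right, y down, z forward; pixel columns grow to the right and rows downward; lengths in m; the calibration is good to about 2 mm. A picture is of the moment at which its call begins. camera_model takes no time and is no camera call.
- env.sign_off(): hands the job in; it is judged then, once.
The state is a dict: "time_s": time; "qpos": joint angles; "joint_velocities": joint speeds; "effort": joint torques, N m; "tool_pos": TCP position; "tool_rot": TCP orientation; "force": force on the tool from outside, world axes, zero at the start; "wrist_torque": the same for the moment, N m; "grip_width": finger opening in m; "grasp_force": force on a finger pad.
Only numpy, scipy, OpenCV 4.12 (cv2) and the standard library are available. Lean on these libraries where they do the work, as an engineer would, in place of code of your own. Each camera call takes 0.05 s, during which the arm holds its last target. There are 200 camera calls.

## Working session

There is one attempt and no reset: what is moved stays moved. The work goes in short steps, Python scripts to look and compute and a tool call to move; the robot and the scene stay as the last step left them, time stands still between calls to the robot, and variables do not carry over. Pictures are saved under pics/ and viewed, at most 10 in all, crops included, and the job is handed in when it is done.

Besides the shell and the picture viewer there is one more tool, called after ">>>" as name([rows], argument=value, ...), one row to a line, values as JSON. step_arm: Moves the arm, as the interface text tells. Its arguments: {"type":"object","properties":{"moves":{"type":"array","items":{"type":"object","properties":{"dp":{"type":"array","items":{"type":"number"}},"dr":{"type":"array","items":{"type":"number"}},"fingers":{"type":"number"}}}},"squeeze":{"type":"number"}},"required":["moves"]}

```bash
mkdir -p pics; python3 - <<'E'
from cell import env
import cv2
o=env.get_obs(); print({k:o[k] for k in('time_s','tool_pos','tool_rot','grip_width','force')})
for n in('scene','top'):
    cv2.imwrite(f'pics/{n}0.png',cv2.cvtColor(env.read_camera(n),cv2.COLOR_RGB2BGR)); m=env.camera_model(n);print(n,m)
E
```

```text
{'time_s': 0.0, 'tool_pos': array([0.16247952, 0.62878595, 0.2214651 ]), 'tool_rot': array([-1.79891017e+02,  5.02277016e-03,  1.65516338e+02]), 'grip_width': 0.0870610118265855, 'force': array([0.16295955, 0.07509589, 0.22077339])}
scene {'fx': 525.6146896385435, 'fy': 525.6146896385435, 'cx': 314.7403093642929, 'cy': 233.77698234541486, 'R': array([[ 0.52329479, -0.85196944,  0.01762501],
       [-0.41605836, -0.27349128, -0.86723582],
       [ 0.7436787 ,  0.44648695, -0.49758556]]), 't': array([-0.22007452,  0.41649796,  0.91659223])}
top {'fx': 440.89865207013884, 'fy': 440.89865207013884, 'cx': 324.2905438476535, 'cy': 234.53906086301433, 'R': array([[-9.35842097e-03, -9.99956207e-01, -7.02127777e-05],
       [-9.87526100e-01,  9.25312646e-03, -1.57183276e-01],
       [ 1.57177042e-01, -1.40165032e-03, -9.87569447e-01]]), 't': array([0.12380619, 0.60430495, 1.08538673])}
```

View pics/scene0.png

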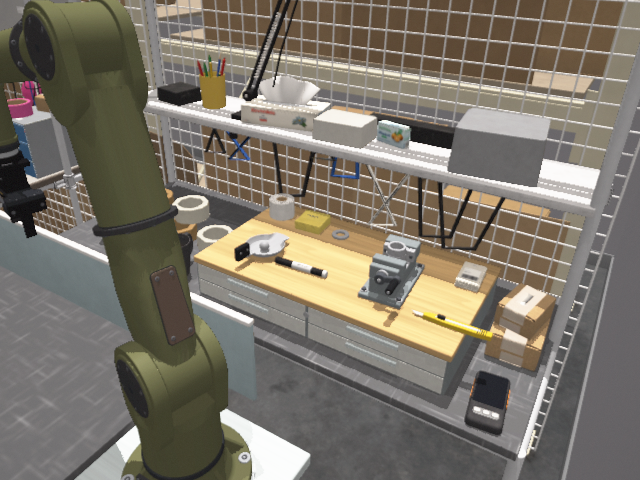

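View pics/top0.png

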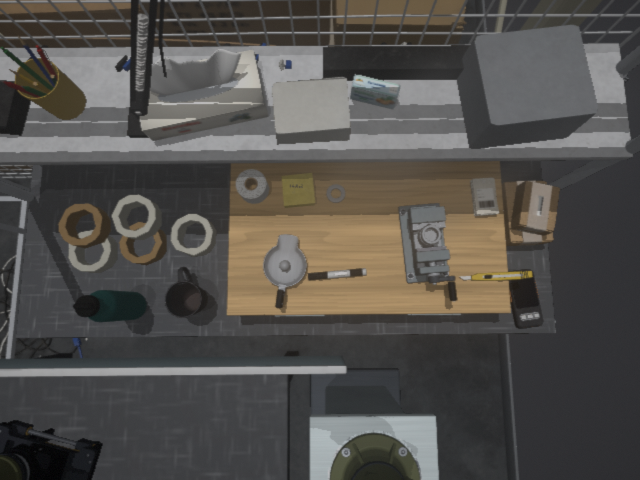

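The scene view shows the vise around (395,270) and the dish around (265,245). In the top view the vise is at (427,245), the knob at (452,290) and the dish at (286,267). A low panel at row 367 stands between the arm's start and the bench. I'll enlarge both regions.

```bash
python3 - <<'E'
import cv2,numpy as np
s=cv2.imread('pics/scene0.png');t=cv2.imread('pics/top0.png')
def c(im,x,y,w,h,W,H):return cv2.resize(im[y:y+h,x:x+w],(W,H),interpolation=cv2.INTER_CUBIC)
# 5x: each 80x60 region ->400x300
a=np.vstack([np.hstack([c(s,225,220,80,60,400,300),c(s,350,230,80,60,400,300) if 0 else c(s,350,228,100,75,400,300)]),
 np.hstack([c(t,250,225,120,90,400,300),c(t,390,200,136,102,400,300)])])
cv2.imwrite('pics/crop1.png',a)
E
```

```text
(no output)
```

View pics/crop1.png

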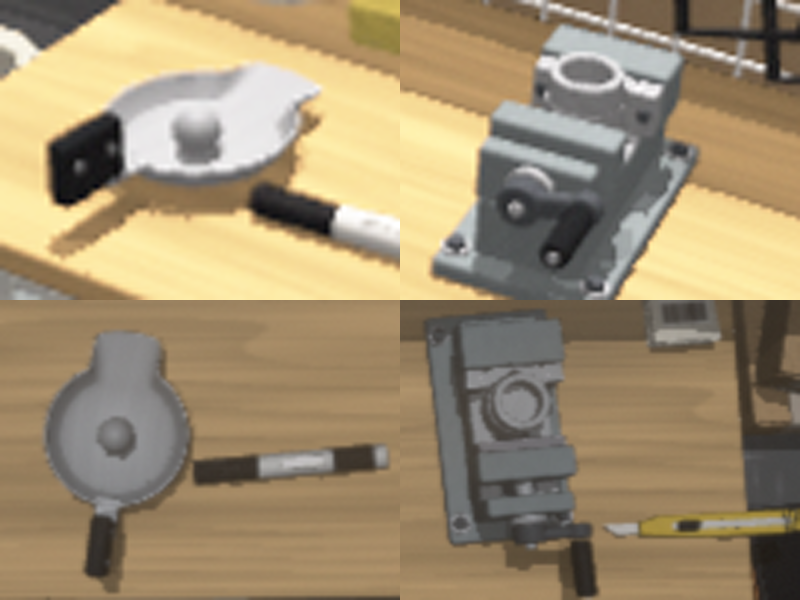

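```bash
cat > h.py <<'E'
from cell import env
import numpy as np
from scipy.optimize import least_squares
def proj(n,X):
    m=env.camera_model(n);c=m['R']@np.asarray(X)+m['t'];return np.array([m['fx']*c[0]/c[2]+m['cx'],m['fy']*c[1]/c[2]+m['cy']])
def tri(a,b):
    f=lambda X:np.r_[proj('scene',X)-a,proj('top',X)-b]
    r=least_squares(f,[.6,0,.1],x_scale=.01);return r.x,r.fun
def rz(a):return np.array([[np.cos(a),-np.sin(a),0],[np.sin(a),np.cos(a),0],[0,0,1]])
E
cat > m1.py <<'E'
from h import *
S1=lambda x,y:np.array([225+x/5,220+y/5]); S2=lambda x,y:np.array([350+(x-400)/4,228+y/4])
T1=lambda x,y:np.array([250+x/3.333,225+(y-300)/3.333]); T2=lambda x,y:np.array([390+(x-400)/2.941,200+(y-300)/2.941])
for n,a,b in[('ball',S1(197,128),T1(117,436)),('grip',S1(88,158),T1(100,545)),('lip',S1(282,80),T1(127,333)),('knob',S2(569,235),T2(583,568)),('mouth',S2(587,75),T2(519,402))]:
    x,f=tri(a,b);print(n,x.round(4),f.round(1))
P=[('top',T2(428,318),(86,50,10)),('top',T2(448,543),(-100,50,10)),('scene',S2(432,270),(-100,50,10)),('scene',S2(697,150),(86,-50,10)),
('top',T2(463,322),(86,39,86)),('top',T2(560,320),(86,-39,86)),('scene',S2(682,52),(86,-39,86)),
('scene',S2(516,207),(-110,0,66))]
def g(p):
    r=[]
    for c,u,X in P: r+=list(proj(c,rz(p[2])@(np.array(X)/1000)+[p[0],p[1],.115])-u)
    k=rz(p[2])@np.array([-.129,.036*np.sin(p[3]),.066-.036*np.cos(p[3])])+[p[0],p[1],.115]
    r+=list(2*(proj('scene',k)-S2(569,235)))+list(2*(proj('top',k)-T2(583,568)))
    return r
r=least_squares(g,[.7,-.25,0,4.5],loss='soft_l1');print('vise',r.x,'crank');print(np.array(g(r.x)).reshape(-1,2).round(1).tolist())
def d(p):
    w=lambda X:rz(p[2])@np.array(X)+[p[0],p[1],.115]
    return np.r_[proj('scene',w((0,0,.017)))-S1(197,128),proj('top',w((0,0,.017)))-T1(117,436),proj('scene',w((-.079,0,.036)))-S1(88,158),proj('top',w((-.079,0,.045)))-T1(100,545),proj('top',w((.072,0,.016)))-T1(127,333)]
r=least_squares(d,[.6,.1,0]);print('dish',r.x,r.fun.round(1))
# panel top edge endpoint
for z in(.05,.1,.15,.2,.25):
    print(z,least_squares(lambda q:proj('top',[q[0],q[1],z])-[345,367],[.4,0]).x, least_squares(lambda q:proj('scene',[q[0],q[1],z])-[255,320],[.4,0]).x)
E
python3 m1.py
```

```text
ball [0.5183 0.2117 0.1303] [ 0.3 -0.  -0.2  0.1]
grip [0.4422 0.2209 0.1488] [ 0.  0. -0.  0.]
lip [0.5916 0.207  0.1246] [ 1.2 -0.1 -0.9  0.7]
knob [ 0.4546 -0.1631  0.187 ] [-0.2  0.   0.2 -0.1]
mouth [ 0.5781 -0.1165  0.2055] [-0.3  0.1  0.2 -0.2]
vise [ 0.57851912 -0.11910893  0.07062355  4.506497  ] crank
[[-0.5, 0.1], [1.2, 0.7], [-0.4, -3.0], [1.7, -1.0], [-1.8, -9.1], [-0.3, -11.1], [4.9, -4.6], [-0.1, 0.6], [-1.0, 0.1], [1.1, 1.7]]
dish [ 0.51934354  0.21157723 -0.10137126] [ 0.5 -0.7 -0.2 -0.4  0.  -0.4  0.1  0.6  0.   0.5]
0.05 [0.27627606 0.07052287] [0.3468456  0.11604348]
0.1 [0.28303822 0.07272575] [0.2988633  0.07721398]
0.15 [0.28980037 0.07492863] [0.25088099 0.03838447]
0.2 [0.29656252 0.07713151] [ 0.20289868 -0.00044503]
0.25 [0.30332467 0.07933439] [ 0.15491637 -0.03927453]
```

```bash
cat >> h.py <<'E'
from scipy.spatial.transform import Rotation as Ro
def eul(r,p,y):return Ro.from_euler('xyz',[r,p,y],degrees=True)
def rows(p,R,p1,R1,n,show=True):
    "rows that take TCP p,R to p1,R1; returns end pose; rounded"
    w=(R.inv()*R1).as_rotvec()/n
    for k in range(n):
        d=(R.inv().apply((np.array(p1)-p)/(n-k))*1000).round(1);wr=w.round(4)
        print(k+1,'dp',d.tolist(),'dr',wr.tolist())
        p=p+R.apply(d/1000);R=R*Ro.from_rotvec(wr)
    return p,R
def cur():
    o=env.get_obs();return np.array(o['tool_pos']),eul(*o['tool_rot']),o
E
sed -i "/^('top',T2(463/d; s/^('scene',S2(516/ ('scene',S2(516/" m1.py; python3 m1.py | sed -n '6,8p'
python3 - <<'E'
from h import *
p,R,o=cur()
p,R=rows(p,R,np.array([.42,.40,.30]),R,10)
print(R.as_euler('xyz',degrees=True))
p,R=rows(p,R,np.array([.42,-.13,.30]),eul(180,0,184)*Ro.from_rotvec([0,0,0]),10)
print('axes check tilt', (eul(180,0,184)*Ro.from_rotvec([0,np.radians(-10),0])).as_matrix()[:,2])
E
```

```text
vise [ 0.57997496 -0.11795553  0.07666946  4.53681872] crank
[[-1.2, -0.3], [0.9, 0.2], [-0.3, -3.3], [1.3, -1.5], [-0.0, 0.2], [-0.6, 0.1], [0.6, 0.2]]
dish [ 0.51934354  0.21157723 -0.10137126] [ 0.5 -0.7 -0.2 -0.4  0.  -0.4  0.1  0.6  0.   0.5]
1 dp [-30.7, -15.7, -7.8] dr [0.0, 0.0, 0.0]
2 dp [-30.7, -15.7, -7.8] dr [0.0, 0.0, 0.0]
3 dp [-30.6, -15.7, -7.8] dr [0.0, 0.0, 0.0]
4 dp [-30.7, -15.7, -7.8] dr [0.0, 0.0, 0.0]
5 dp [-30.6, -15.8, -7.8] dr [0.0, 0.0, 0.0]
6 dp [-30.7, -15.7, -7.8] dr [0.0, 0.0, 0.0]
7 dp [-30.6, -15.8, -7.8] dr [0.0, 0.0, 0.0]
8 dp [-30.7, -15.7, -7.8] dr [0.0, 0.0, 0.0]
9 dp [-30.6, -15.8, -7.9] dr [0.0, 0.0, 0.0]
10 dp [-30.7, -15.7, -7.8] dr [0.0, 0.0, 0.0]
[-1.79902898e+02  6.35266637e-03  1.65518868e+02]
1 dp [-13.2, -51.3, 0.1] dr [-0.0002, -0.0, -0.0323]
2 dp [-11.6, -51.7, 0.1] dr [-0.0002, -0.0, -0.0323]
3 dp [-9.9, -52.1, 0.1] dr [-0.0002, -0.0, -0.0323]
4 dp [-8.2, -52.4, 0.0] dr [-0.0002, -0.0, -0.0323]
5 dp [-6.5, -52.6, 0.0] dr [-0.0002, -0.0, -0.0323]
6 dp [-4.8, -52.8, 0.0] dr [-0.0002, -0.0, -0.0323]
7 dp [-3.1, -52.9, 0.0] dr [-0.0002, -0.0, -0.0323]
8 dp [-1.5, -53.0, 0.0] dr [-0.0002, -0.0, -0.0323]
9 dp [0.3, -53.0, 0.0] dr [-0.0002, -0.0, -0.0323]
10 dp [2.0, -52.9, 0.1] dr [-0.0002, -0.0, -0.0323]
axes check tilt [ 0.17322518  0.01211308 -0.98480775]
```

>>> step_arm([
  {"dp": [-20, -15, -25], "dr": [0, 0, 0], "fingers": 0.3},
  {"dp": [-32, -16, -20], "dr": [0, 0, 0], "fingers": 0.3},
  {"dp": [-33, -16, -14], "dr": [0, 0, 0], "fingers": 0.3},
  {"dp": [-33, -16, -10], "dr": [0, 0, 0], "fingers": 0.3},
  {"dp": [-33, -16, -9], "dr": [0, 0, 0], "fingers": 0.3},
])

```text
time_s: 0.72
tool_pos: [0.2898, 0.5141, 0.3006]
tool_rot: [-180.0, -0.0, 165.5]
force: [0.3, 0.1, 0.1]
grip_width: 0.0614
grasp_force: 0.0
```

>>> step_arm([
  {"dp": [-31, -16, 0], "dr": [0, 0, 0], "fingers": 0.3},
  {"dp": [-31, -16, 0], "dr": [0, 0, 0], "fingers": 0.3},
  {"dp": [-31, -16, 0], "dr": [0, 0, 0], "fingers": 0.3},
  {"dp": [-31, -15, 0], "dr": [0, 0, 0], "fingers": 0.3},
  {"dp": [-31, -15, 0], "dr": [0, 0, 0], "fingers": 0.3},
])

```text
time_s: 1.35
tool_pos: [0.4202, 0.3998, 0.3001]
tool_rot: [-180.0, -0.0, 165.5]
force: [0.7, -0.4, -0.8]
grip_width: 0.0609
grasp_force: 0.0
```

>>> step_arm([
  {"dp": [-13, -51, 0], "dr": [0, 0, -0.032], "fingers": 0.3},
  {"dp": [-12, -52, 0], "dr": [0, 0, -0.032], "fingers": 0.3},
  {"dp": [-10, -52, 0], "dr": [0, 0, -0.032], "fingers": 0.3},
  {"dp": [-8, -52, 0], "dr": [0, 0, -0.032], "fingers": 0.3},
  {"dp": [-7, -53, 0], "dr": [0, 0, -0.032], "fingers": 0.3},
])

```text
time_s: 1.98
tool_pos: [0.4196, 0.134, 0.3002]
tool_rot: [180.0, -0.0, 174.7]
force: [0.1, 0.0, 0.5]
grip_width: 0.0608
grasp_force: 0.0
```

>>> step_arm([
  {"dp": [-5, -53, 0], "dr": [0, 0, -0.032], "fingers": 0.3},
  {"dp": [-3, -53, 0], "dr": [0, 0, -0.032], "fingers": 0.3},
  {"dp": [-1, -53, 0], "dr": [0, 0, -0.032], "fingers": 0.3},
  {"dp": [0, -53, 0], "dr": [0, 0, -0.032], "fingers": 0.3},
  {"dp": [2, -53, 0], "dr": [0, 0, -0.032], "fingers": 0.3},
])

```text
time_s: 2.6
tool_pos: [0.4188, -0.1313, 0.3003]
tool_rot: [180.0, 0.0, -176.1]
force: [1.0, -0.6, -0.3]
grip_width: 0.0608
grasp_force: 0.0
```

```bash
cat >> h.py <<'E'
V=np.array([.580,-.118,.115]);VY=.0767;RV=rz(VY)
RT=eul(180,0,180+np.degrees(VY))*Ro.from_rotvec([0,np.radians(-10),0])
def knobtcp(c,dx=-.007,dz=.003):
    return V+RV@np.array([-.129+dx,.036*np.sin(c),.066-.036*np.cos(c)+dz])+.019*RT.as_matrix()[:,2]
E
python3 - <<'E'
from h import *
p,R,o=cur(); q=knobtcp(4.537); print(q)
p,R=rows(p,R,q+[0,0,.075],RT,5)
p,R=rows(p,R,q,RT,5)
E
```

```text
[ 0.45040563 -0.16351166  0.17157033]
1 dp [-5.9, -6.9, 10.8] dr [-0.0, -0.0349, -0.0017]
2 dp [-5.5, -6.9, 10.9] dr [-0.0, -0.0349, -0.0017]
3 dp [-5.1, -6.9, 11.1] dr [-0.0, -0.0349, -0.0017]
4 dp [-4.6, -6.8, 11.3] dr [-0.0, -0.0349, -0.0017]
5 dp [-4.2, -6.9, 11.5] dr [-0.0, -0.0349, -0.0017]
1 dp [2.6, 0.0, 14.8] dr [-0.0, 0.0, 0.0]
2 dp [2.6, 0.0, 14.8] dr [-0.0, 0.0, 0.0]
3 dp [2.6, 0.0, 14.7] dr [-0.0, 0.0, 0.0]
4 dp [2.6, 0.0, 14.8] dr [-0.0, 0.0, 0.0]
5 dp [2.6, 0.0, 14.7] dr [-0.0, 0.0, 0.0]
```

>>> step_arm([
  {"dp": [-5.9, -6.9, 10.8], "dr": [0, -0.0349, -0.0017], "fingers": 0.3},
  {"dp": [-5.5, -6.9, 10.9], "dr": [0, -0.0349, -0.0017], "fingers": 0.3},
  {"dp": [-5.1, -6.9, 11.1], "dr": [0, -0.0349, -0.0017], "fingers": 0.3},
  {"dp": [-4.6, -6.8, 11.3], "dr": [0, -0.0349, -0.0017], "fingers": 0.3},
  {"dp": [-4.2, -6.9, 11.5], "dr": [0, -0.0349, -0.0017], "fingers": 0.3},
])

```text
time_s: 3.22
tool_pos: [0.4507, -0.162, 0.2461]
tool_rot: [-180.0, 10.0, -175.7]
force: [0.4, 0.3, 0.7]
grip_width: 0.0608
grasp_force: 0.0
```

>>> step_arm([
  {"dp": [2.6, 0, 14.8], "dr": [0, 0, 0], "fingers": 0.3},
  {"dp": [2.6, 0, 14.8], "dr": [0, 0, 0], "fingers": 0.3},
  {"dp": [2.6, 0, 14.8], "dr": [0, 0, 0], "fingers": 0.3},
  {"dp": [2.6, 0, 14.8], "dr": [0, 0, 0], "fingers": 0.3},
  {"dp": [2.6, 0, 14.7], "dr": [0, 0, 0], "fingers": 0.3},
])

```text
time_s: 3.85
tool_pos: [0.4509, -0.1618, 0.1707]
tool_rot: [-180.0, 10.0, -175.6]
force: [0.3, 0.6, -0.4]
grip_width: 0.0606
grasp_force: 0.0
```

```bash
python3 - <<'E'
from h import *
import cv2
s=env.read_camera('scene')[...,::-1];t=env.read_camera('top')[...,::-1]
c=lambda im,x,y:cv2.resize(im[y:y+90,x:x+90],(400,400),interpolation=cv2.INTER_CUBIC)
cv2.imwrite('pics/g1.png',np.hstack([c(s,350,220),c(t,400,220)]))
E
```

```text
(no output)
```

View pics/g1.png

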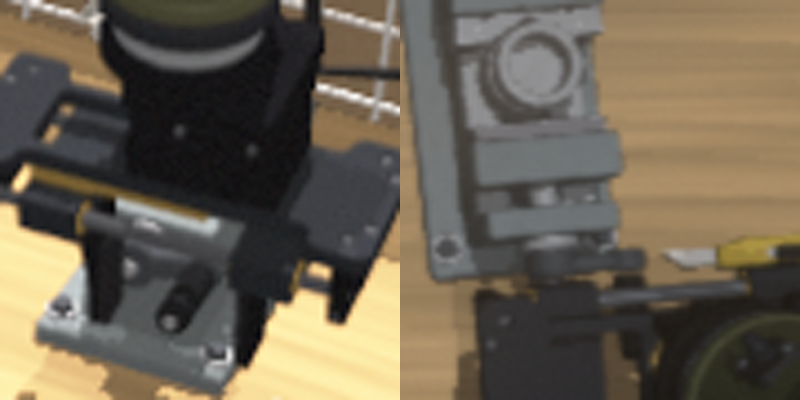

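The knob at (185,297) lies between the two fingers, so I close on it.

>>> step_arm([
  {"dp": [0, 0, 0], "dr": [0, 0, 0], "fingers": 1},
  {"dp": [0, 0, 0], "dr": [0, 0, 0], "fingers": 1},
  {"dp": [0, 0, 0], "dr": [0, 0, 0], "fingers": 1},
  {"dp": [0, 0, 0], "dr": [0, 0, 0], "fingers": 1},
  {"dp": [0, 0, 0], "dr": [0, 0, 0], "fingers": 1},
], squeeze=25)

```text
time_s: 4.58
tool_pos: [0.4509, -0.1619, 0.1719]
tool_rot: [-180.0, 10.0, -175.7]
force: [1.5, 0.3, 0.8]
grip_width: 0.0185
grasp_force: 0.0
```

```bash
python3 - <<'E'
from h import *
p,R,o=cur(); print(o['force'],o['wrist_torque'],o['grip_width'],p)
p0=p; c0=4.537
off=p-knobtcp(c0); print(off)
for i,c in enumerate(np.linspace(c0,9.0,21)[1:]):
    q=knobtcp(c)+off; d=(R.inv().apply(q-p)*1000).round(1); p=p+R.apply(d/1000); print(i+1,round(c,2),d.tolist())
E
```

```text
[1.50560971 0.25221095 0.83054516] [ 0.02240486  0.20180896 -0.04265692] 0.018543848617021245 [ 0.45090227 -0.16191492  0.17186351]
[0.00049664 0.00159674 0.00029317]
1 4.76 [1.4, -0.5, 7.9]
2 4.98 [1.4, 1.3, 7.8]
3 5.21 [1.3, 3.0, 7.3]
4 5.43 [1.1, 4.5, 6.5]
5 5.65 [1.0, 5.9, 5.3]
6 5.88 [0.7, 7.0, 3.9]
7 6.1 [0.4, 7.7, 2.3]
8 6.32 [0.1, 8.0, 0.6]
9 6.55 [-0.2, 7.9, -1.2]
10 6.77 [-0.5, 7.5, -2.9]
11 6.99 [-0.8, 6.6, -4.4]
12 7.21 [-1.0, 5.5, -5.8]
13 7.44 [-1.2, 4.0, -6.8]
14 7.66 [-1.3, 2.4, -7.6]
15 7.88 [-1.4, 0.6, -7.8]
16 8.11 [-1.4, -1.1, -7.9]
17 8.33 [-1.3, -2.9, -7.3]
18 8.55 [-1.2, -4.4, -6.6]
19 8.78 [-0.9, -5.8, -5.4]
20 9.0 [-0.8, -6.9, -4.1]
```

>>> step_arm([
  {"dp": [0, 0, 0], "dr": [0, 0, 0], "fingers": 1},
  {"dp": [0, 0, 0], "dr": [0, 0, 0], "fingers": 1},
  {"dp": [0, 0, 0], "dr": [0, 0, 0], "fingers": 1},
  {"dp": [0, 0, 0], "dr": [0, 0, 0], "fingers": 1},
  {"dp": [0, 0, 0], "dr": [0, 0, 0], "fingers": 1},
])

```text
time_s: 5.2
tool_pos: [0.4509, -0.1629, 0.1719]
tool_rot: [-179.9, 10.0, -175.7]
force: [0.9, -4.9, -0.4]
grip_width: 0.0154
grasp_force: 25.0
```

>>> step_arm([
  {"dp": [1.4, -0.5, 7.9], "dr": [0, 0, 0], "fingers": 1},
  {"dp": [1.4, 1.3, 7.8], "dr": [0, 0, 0], "fingers": 1},
  {"dp": [1.3, 3.0, 7.3], "dr": [0, 0, 0], "fingers": 1},
  {"dp": [1.1, 4.5, 6.5], "dr": [0, 0, 0], "fingers": 1},
  {"dp": [1.0, 5.9, 5.3], "dr": [0, 0, 0], "fingers": 1},
])

```text
time_s: 5.82
tool_pos: [0.4498, -0.149, 0.136]
tool_rot: [-179.9, 10.0, -175.7]
force: [1.8, -5.8, -3.2]
grip_width: 0.0152
grasp_force: 25.0
```

>>> step_arm([
  {"dp": [0.7, 6.5, 3.9], "dr": [0, 0, 0], "fingers": 1},
  {"dp": [0.4, 7.2, 2.3], "dr": [0, 0, 0], "fingers": 1},
  {"dp": [0.1, 8.0, 0.6], "dr": [0, 0, 0], "fingers": 1},
  {"dp": [-0.2, 7.9, -1.2], "dr": [0, 0, 0], "fingers": 1},
  {"dp": [-0.5, 7.5, -2.9], "dr": [0, 0, 0], "fingers": 1},
])

```text
time_s: 6.45
tool_pos: [0.4468, -0.1098, 0.1337]
tool_rot: [-180.0, 10.0, -175.6]
force: [2.2, -3.0, -0.9]
grip_width: 0.0146
grasp_force: 25.0
```

>>> step_arm([
  {"dp": [-0.8, 6.6, -4.4], "dr": [0, 0, 0], "fingers": 1},
  {"dp": [-1.0, 5.5, -5.8], "dr": [0, 0, 0], "fingers": 1},
  {"dp": [-1.2, 4.0, -6.8], "dr": [0, 0, 0], "fingers": 1},
  {"dp": [-1.3, 2.4, -7.6], "dr": [0, 0, 0], "fingers": 1},
  {"dp": [-1.4, 0.6, -7.8], "dr": [0, 0, 0], "fingers": 1},
])

```text
time_s: 7.08
tool_pos: [0.4455, -0.0919, 0.167]
tool_rot: [-179.9, 10.0, -175.7]
force: [4.0, -3.9, -4.4]
grip_width: 0.0152
grasp_force: 25.0
```

>>> step_arm([
  {"dp": [-1.4, -1.1, -7.9], "dr": [0, 0, 0], "fingers": 1},
  {"dp": [-1.3, -2.9, -7.3], "dr": [0, 0, 0], "fingers": 1},
  {"dp": [-1.2, -4.4, -6.6], "dr": [0, 0, 0], "fingers": 1},
  {"dp": [-0.9, -5.8, -5.4], "dr": [0, 0, 0], "fingers": 1},
  {"dp": [-0.8, -6.9, -4.1], "dr": [0, 0, 0], "fingers": 1},
])

```text
time_s: 7.7
tool_pos: [0.4469, -0.112, 0.1977]
tool_rot: [180.0, 10.0, -175.6]
force: [6.9, -0.4, -12.8]
grip_width: 0.0153
grasp_force: 25.0
```

```bash
python3 - <<'E'
from h import *
import cv2
p,R,o=cur(); print(o['force'],p,knobtcp(9.0))
d=RV.T@(p-.019*R.as_matrix()[:,2]-V);print(d,np.arctan2(d[1],-(d[2]-.003-.066))+2*np.pi)
s=env.read_camera('scene')[...,::-1];t=env.read_camera('top')[...,::-1]
c=lambda im,x,y:cv2.resize(im[y:y+90,x:x+90],(400,400),interpolation=cv2.INTER_CUBIC)
cv2.imwrite('pics/g2.png',np.hstack([c(s,350,220),c(t,385,190)]))
E
```

```text
[  6.85068565  -0.38733343 -12.75029274] [ 0.44694185 -0.11204171  0.19767453] [ 0.44655263 -0.11337552  0.19808934]
[-0.13549918  0.01612888  0.10138773] 8.962736755919925
```

View pics/g2.png

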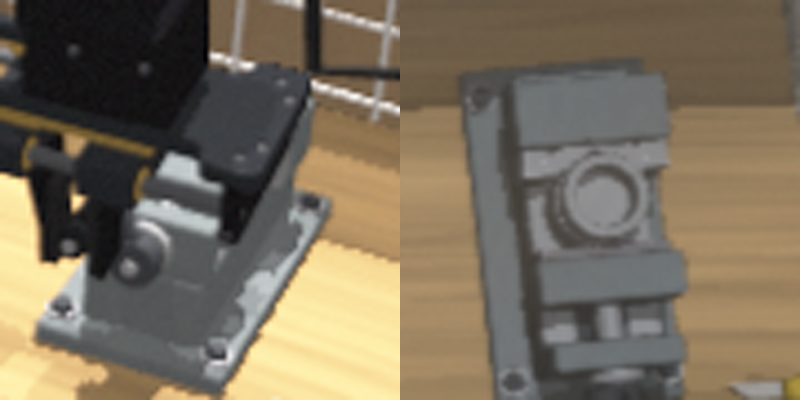

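Knob held at about 8.96 rad, with the jaw up against the housing (mouth at top-view pixel (431.1,234.6)). I'll dwell, release and retreat.

>>> step_arm([
  {"dp": [0, 0, 0], "dr": [0, 0, 0], "fingers": 1},
  {"dp": [0, 0, 0], "dr": [0, 0, 0], "fingers": 1},
  {"dp": [0, 0, 0], "dr": [0, 0, 0], "fingers": 0.5},
  {"dp": [0, 0, 0], "dr": [0, 0, 0], "fingers": 0.5},
  {"dp": [0, 0, 0], "dr": [0, 0, 0], "fingers": 0.5},
])

```text
time_s: 8.43
tool_pos: [0.4472, -0.1123, 0.1987]
tool_rot: [-180.0, 10.0, -175.6]
force: [-0.2, 1.2, -0.7]
grip_width: 0.0369
grasp_force: 0.0
```

>>> step_arm([
  {"dp": [0, 0, 0], "dr": [0, 0, 0], "fingers": 0.4},
  {"dp": [0, 0, -5], "dr": [0, 0, 0], "fingers": 0.4},
  {"dp": [0, 0, -20], "dr": [0, 0, 0], "fingers": 0.4},
  {"dp": [0, 0, -40], "dr": [0, 0, 0], "fingers": 0.3},
  {"dp": [0, 0, -40], "dr": [0, 0, 0], "fingers": 0.3},
])

```text
time_s: 9.05
tool_pos: [0.4286, -0.1134, 0.3032]
tool_rot: [-180.0, 10.0, -175.6]
force: [-0.2, 0.0, 0.7]
grip_width: 0.0593
grasp_force: 0.0
```

```bash
cat >> h.py <<'E'
D=np.array([.5193,.2116,.115]);DY=-.1014
RD=eul(180,0,180+np.degrees(DY))
E
python3 - <<'E'
from h import *
p,R,o=cur();print(p,o['force'],o['grip_width'])
g=D+rz(DY)@[-.079,0,.038]-[0,0,.019];print(g)
rows(p,R,g+[0,0,.09],RD,10)
E
```

```text
[ 0.42864353 -0.11343565  0.30320608] [-0.22169678  0.02853431  0.67837864] 0.05931300822576025
[0.44070579 0.21959688 0.134     ]
1 dp [-2.3, 33.1, 8.4] dr [0.0015, 0.0174, 0.0178]
2 dp [-1.9, 33.2, 8.4] dr [0.0015, 0.0174, 0.0178]
3 dp [-1.4, 33.2, 8.3] dr [0.0015, 0.0174, 0.0178]
4 dp [-1.0, 33.2, 8.2] dr [0.0015, 0.0174, 0.0178]
5 dp [-0.6, 33.3, 8.1] dr [0.0015, 0.0174, 0.0178]
6 dp [-0.1, 33.3, 8.1] dr [0.0015, 0.0174, 0.0178]
7 dp [0.4, 33.3, 8.0] dr [0.0015, 0.0174, 0.0178]
8 dp [0.8, 33.3, 8.0] dr [0.0015, 0.0174, 0.0178]
9 dp [1.2, 33.3, 8.0] dr [0.0015, 0.0174, 0.0178]
10 dp [1.7, 33.2, 7.9] dr [0.0015, 0.0174, 0.0178]
```

>>> step_arm([
  {"dp": [-2.3, 33.1, 8.4], "dr": [0.0015, 0.0174, 0.0178], "fingers": 0.3},
  {"dp": [-1.9, 33.2, 8.4], "dr": [0.0015, 0.0174, 0.0178], "fingers": 0.3},
  {"dp": [-1.4, 33.2, 8.3], "dr": [0.0015, 0.0174, 0.0178], "fingers": 0.3},
  {"dp": [-1.0, 33.2, 8.2], "dr": [0.0015, 0.0174, 0.0178], "fingers": 0.3},
  {"dp": [-0.6, 33.3, 8.1], "dr": [0.0015, 0.0174, 0.0178], "fingers": 0.3},
])

```text
time_s: 9.68
tool_pos: [0.4352, 0.0537, 0.2622]
tool_rot: [179.8, 5.0, 179.2]
force: [0.7, -0.2, -0.0]
grip_width: 0.0607
grasp_force: 0.0
```

>>> step_arm([
  {"dp": [-0.1, 33.3, 8.1], "dr": [0.0015, 0.0174, 0.0178], "fingers": 0.3},
  {"dp": [0.4, 33.3, 8.0], "dr": [0.0015, 0.0174, 0.0178], "fingers": 0.3},
  {"dp": [0.8, 33.3, 8.0], "dr": [0.0015, 0.0174, 0.0178], "fingers": 0.3},
  {"dp": [1.2, 33.3, 8.0], "dr": [0.0015, 0.0174, 0.0178], "fingers": 0.3},
  {"dp": [1.7, 33.2, 7.9], "dr": [0.0015, 0.0174, 0.0178], "fingers": 0.3},
])

```text
time_s: 10.3
tool_pos: [0.4415, 0.2202, 0.2225]
tool_rot: [180.0, -0.0, 174.1]
force: [0.1, -0.5, -0.6]
grip_width: 0.0607
grasp_force: 0.0
```

```bash
python3 - <<'E'
from h import *
p,R,o=cur();print(p,o['tool_rot'])
g=D+rz(DY)@[-.079,0,.038]-[0,0,.019]
rows(p,R,g,RD,5)
E
```

```text
[0.4414896  0.22023792 0.22253876] [ 1.79991116e+02 -7.99298099e-03  1.74094100e+02]
1 dp [0.1, -0.1, 17.7] dr [0.0, -0.0, -0.0003]
2 dp [0.2, -0.2, 17.7] dr [0.0, -0.0, -0.0003]
3 dp [0.1, -0.1, 17.7] dr [0.0, -0.0, -0.0003]
4 dp [0.2, -0.2, 17.7] dr [0.0, -0.0, -0.0003]
5 dp [0.1, -0.1, 17.7] dr [0.0, -0.0, -0.0003]
```

>>> step_arm([
  {"dp": [0.1, -0.1, 17.7], "dr": [0, 0, 0], "fingers": 0.3},
  {"dp": [0.2, -0.2, 17.7], "dr": [0, 0, 0], "fingers": 0.4},
  {"dp": [0.1, -0.1, 17.7], "dr": [0, 0, 0], "fingers": 0.4},
  {"dp": [0.2, -0.2, 17.7], "dr": [0, 0, 0], "fingers": 0.5},
  {"dp": [0.1, -0.1, 17.7], "dr": [0, 0, 0], "fingers": 0.6},
], squeeze=5)

```text
time_s: 10.92
tool_pos: [0.4407, 0.2178, 0.1328]
tool_rot: [-180.0, 0.0, 174.1]
force: [-0.5, 0.2, -0.6]
grip_width: 0.0405
grasp_force: 0.0
```

>>> step_arm([
  {"dp": [0, 0, 0], "dr": [0, 0, 0], "fingers": 0.7},
  {"dp": [0, 0, 0], "dr": [0, 0, 0], "fingers": 0.75},
  {"dp": [0, 0, 0], "dr": [0, 0, 0], "fingers": 0.78},
  {"dp": [0, 0, 0], "dr": [0, 0, 0], "fingers": 0.8},
  {"dp": [0, 0, 0], "dr": [0, 0, 0], "fingers": 0.82},
])

```text
time_s: 11.55
tool_pos: [0.441, 0.2186, 0.1344]
tool_rot: [180.0, 0.1, 174.1]
force: [0.5, 0.8, 0.2]
grip_width: 0.0164
grasp_force: 0.2
```

>>> step_arm([
  {"dp": [0, 0, 0], "dr": [0, 0, 0], "fingers": 0.83},
  {"dp": [0, 0, 0], "dr": [0, 0, 0], "fingers": 0.84},
  {"dp": [0, 0, 0], "dr": [0, 0, 0], "fingers": 0.86},
  {"dp": [0, 0, 0], "dr": [0, 0, 0], "fingers": 0.9},
  {"dp": [0, 0, 0], "dr": [0, 0, 0], "fingers": 1},
])

```text
time_s: 12.18
tool_pos: [0.4408, 0.2184, 0.134]
tool_rot: [180.0, 0.0, 174.1]
force: [0.2, -0.0, 1.0]
grip_width: 0.0149
grasp_force: 5.0
```

>>> step_arm([
  {"dp": [0, 0, 0], "dr": [0, 0, 0], "fingers": 1},
  {"dp": [0, 0, 0], "dr": [0, 0, 0], "fingers": 1},
  {"dp": [0, 0, 0], "dr": [0, 0, 0], "fingers": 1},
  {"dp": [0, 0, 0], "dr": [0, 0, 0], "fingers": 1},
  {"dp": [0, 0, 0], "dr": [0, 0, 0], "fingers": 1},
], squeeze=60)

```text
time_s: 12.8
tool_pos: [0.4408, 0.2183, 0.134]
tool_rot: [180.0, 0.0, 174.1]
force: [0.2, 1.1, 2.5]
grip_width: 0.0134
grasp_force: 59.9
```

```bash
python3 - <<'E'
from h import *
import cv2
p,R,o=cur();print(p,o['tool_rot'],o['force'],o['wrist_torque'])
s=env.read_camera('scene')[...,::-1];t=env.read_camera('top')[...,::-1]
c=lambda im,x,y:cv2.resize(im[y:y+80,x:x+80],(400,400),interpolation=cv2.INTER_CUBIC)
cv2.imwrite('pics/g3.png',np.hstack([c(s,225,205),c(t,245,220)]))
E
```

```text
[0.44077127 0.21832566 0.1340266 ] [1.79999759e+02 1.78238092e-02 1.74115393e+02] [0.17607409 1.08737439 2.46463365] [ 0.13943683 -0.14025549  0.00966519]
```

View pics/g3.png

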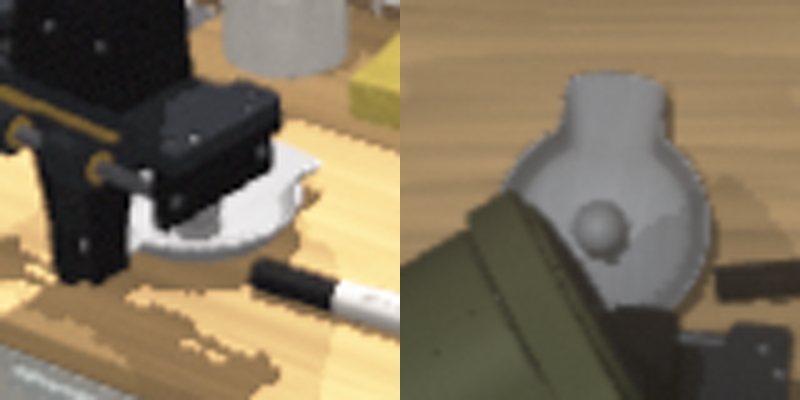

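Ball at top (285,265.6), still in the middle, and the fingers are on the grip. Lifting straight up, gently.

>>> step_arm([
  {"dp": [0, 0, -2], "dr": [0, 0, 0], "fingers": 1},
  {"dp": [0, 0, -5], "dr": [0, 0, 0], "fingers": 1},
  {"dp": [0, 0, -9], "dr": [0, 0, 0], "fingers": 1},
  {"dp": [0, 0, -12], "dr": [0, 0, 0], "fingers": 1},
  {"dp": [0, 0, -13], "dr": [0, 0, 0], "fingers": 1},
])

```text
time_s: 13.52
tool_pos: [0.4408, 0.2184, 0.1761]
tool_rot: [180.0, 0.0, 174.1]
force: [-0.5, -0.3, -2.1]
grip_width: 0.0137
grasp_force: 59.9
```

>>> step_arm([
  {"dp": [0, 0, -13], "dr": [0, 0, 0], "fingers": 1},
  {"dp": [0, 0, -11], "dr": [0, 0, 0], "fingers": 1},
  {"dp": [0, 0, -8], "dr": [0, 0, 0], "fingers": 1},
  {"dp": [0, 0, -5], "dr": [0, 0, 0], "fingers": 1},
  {"dp": [0, 0, -2], "dr": [0, 0, 0], "fingers": 1},
])

```text
time_s: 14.15
tool_pos: [0.4407, 0.2183, 0.2141]
tool_rot: [-180.0, 0.0, 174.1]
force: [0.6, 0.6, -1.8]
grip_width: 0.0141
grasp_force: 59.9
```

```bash
python3 - <<'E'
from h import *
import cv2
p,R,o=cur();print(p,o['tool_rot'],o['force'],o['wrist_torque'])
s=env.read_camera('scene')[...,::-1];t=env.read_camera('top')[...,::-1]
c=lambda im,x,y:cv2.resize(im[y:y+80,x:x+80],(400,400),interpolation=cv2.INTER_CUBIC)
cv2.imwrite('pics/g4.png',np.hstack([c(s,225,175),c(t,245,215)]))
E
```

```text
[0.44067418 0.21829733 0.21408627] [-1.79994017e+02  6.20080081e-03  1.74115524e+02] [ 0.60060231  0.56438565 -1.75741787] [ 0.05782059  0.1490818  -0.00123671]
```

View pics/g4.png

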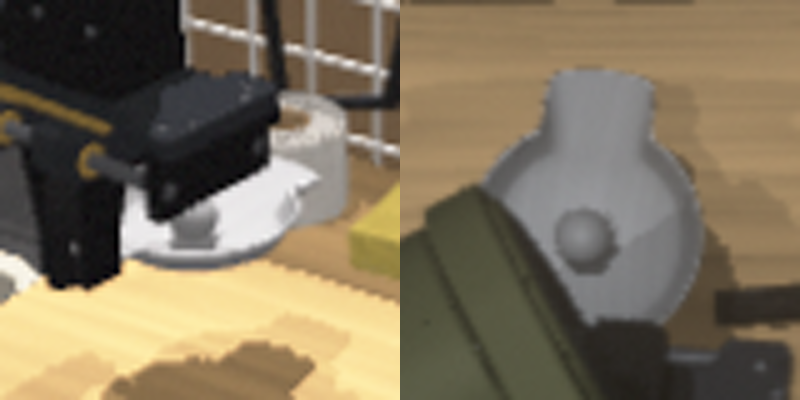

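```bash
python3 - <<'E'
from h import *
p,R,o=cur()
yaw=np.radians(o['tool_rot'][2]-180); c=np.array([p[0],p[1],0])+rz(yaw)@[.079,0,0]; c[2]=.195
print(yaw,c,proj('top',c+[0,0,.017]),proj('scene',c+[0,0,.017]),'lip',proj('top',c+rz(yaw)@[.072,0,.016]),proj('scene',c+rz(yaw)@[.072,0.0,.016]))
a=np.array([282.4,262.2]);b=np.array([225+195/5,175+220/5]);print(tri(b,a))
# final target: grip at vise +.151 left ; dish yaw = VY-90
f=V+RV@np.array([0,.151,0]);print('final tcp',f, 'yaw tool',np.degrees(VY)+90)
print('mouth proj',proj('top',V+[0,0,.096]))
E
```

```text
-0.10276248673532776 [0.51921516 0.2101568  0.195     ] [282.28156755 262.25856957] [264.3870259  217.14385716] lip [285.86619211 229.78727676] [283.42379952 207.22572545]
(array([0.51953467, 0.2108767 , 0.20648032]), array([ 0.2949478 , -0.00376015, -0.20928423,  0.15607449]))
final tcp [0.56842965 0.03255606 0.115     ] yaw tool 94.39458628865341
mouth proj [431.90803267 233.30163644]
```

```bash
python3 - <<'E'
from h import *
import json
p,R,o=cur()
yaw0=np.radians(o['tool_rot'][2]-180);y1=VY-np.pi/2
c0=p+rz(yaw0)@[.079,0,0]; M=np.array([.578,-.1165,0]); c1=M+RV@[0,.072,0]; c1[2]=.240
N=40;out=[]
mj=lambda s:10*s**3-15*s**4+6*s**5
ya=yaw0
for k in range(1,N+1):
    s=mj(k/N);sz=mj(min(1,k/16)); yt=yaw0+s*(y1-yaw0); w=round(-(yt-ya),3)
    c=c0+s*(c1-c0);c[2]=c0[2]+sz*(c1[2]-c0[2]); q=c-rz(yt)@[.079,0,0]
    d=(R.inv().apply(q-p)*1000).round(1)+0.; p=p+R.apply(d/1000);R=R*Ro.from_rotvec([0,0,w]);ya-=w
    out.append({"dp":d.tolist(),"dr":[0,0,w],"fingers":1})
for i in range(0,N,5):print(json.dumps(out[i:i+5]))
print(p,R.as_euler('xyz',degrees=True))
E
```

```text
[{"dp": [0.0, 0.0, -0.1], "dr": [0, 0, 0.0], "fingers": 1}, {"dp": [-0.1, -0.2, -0.3], "dr": [0, 0, 0.002], "fingers": 1}, {"dp": [-0.2, -0.3, -0.9], "dr": [0, 0, 0.003], "fingers": 1}, {"dp": [-0.4, -0.7, -1.4], "dr": [0, 0, 0.007], "fingers": 1}, {"dp": [-0.6, -1.0, -2.0], "dr": [0, 0, 0.01], "fingers": 1}]
[{"dp": [-0.9, -1.4, -2.5], "dr": [0, 0, 0.015], "fingers": 1}, {"dp": [-1.2, -1.9, -2.8], "dr": [0, 0, 0.019], "fingers": 1}, {"dp": [-1.7, -2.3, -3.1], "dr": [0, 0, 0.025], "fingers": 1}, {"dp": [-2.1, -2.8, -3.0], "dr": [0, 0, 0.029], "fingers": 1}, {"dp": [-2.7, -3.1, -2.8], "dr": [0, 0, 0.034], "fingers": 1}]
[{"dp": [-3.2, -3.5, -2.5], "dr": [0, 0, 0.039], "fingers": 1}, {"dp": [-4.0, -3.8, -2.0], "dr": [0, 0, 0.044], "fingers": 1}, {"dp": [-4.7, -4.0, -1.5], "dr": [0, 0, 0.048], "fingers": 1}, {"dp": [-5.4, -4.0, -0.8], "dr": [0, 0, 0.052], "fingers": 1}, {"dp": [-6.4, -4.0, -0.4], "dr": [0, 0, 0.056], "fingers": 1}]
[{"dp": [-7.1, -3.8, 0.0], "dr": [0, 0, 0.059], "fingers": 1}, {"dp": [-8.0, -3.5, 0.0], "dr": [0, 0, 0.061], "fingers": 1}, {"dp": [-8.7, -3.2, 0.0], "dr": 
[... 767 characters left out ...]
s": 1}]
[{"dp": [-6.5, 2.6, 0.0], "dr": [0, 0, 0.035], "fingers": 1}, {"dp": [-5.5, 2.5, 0.0], "dr": [0, 0, 0.029], "fingers": 1}, {"dp": [-4.5, 2.1, 0.0], "dr": [0, 0, 0.024], "fingers": 1}, {"dp": [-3.6, 1.8, 0.0], "dr": [0, 0, 0.019], "fingers": 1}, {"dp": [-2.8, 1.4, 0.0], "dr": [0, 0, 0.015], "fingers": 1}]
[{"dp": [-1.9, 1.0, 0.0], "dr": [0, 0, 0.01], "fingers": 1}, {"dp": [-1.3, 0.7, 0.0], "dr": [0, 0, 0.007], "fingers": 1}, {"dp": [-0.6, 0.4, 0.0], "dr": [0, 0, 0.004], "fingers": 1}, {"dp": [-0.3, 0.1, 0.0], "dr": [0, 0, 0.001], "fingers": 1}, {"dp": [0.0, 0.0, 0.0], "dr": [0, 0, 0.0], "fingers": 1}]
[0.56638873 0.03408885 0.23999355] [-1.79994564e+02  1.03501124e-02  9.44137147e+01]
```

>>> step_arm([
  {"dp": [0.0, 0.0, -0.1], "dr": [0, 0, 0.0], "fingers": 1},
  {"dp": [-0.1, -0.2, -0.3], "dr": [0, 0, 0.002], "fingers": 1},
  {"dp": [-0.2, -0.3, -0.9], "dr": [0, 0, 0.003], "fingers": 1},
  {"dp": [-0.4, -0.7, -1.4], "dr": [0, 0, 0.007], "fingers": 1},
  {"dp": [-0.6, -1.0, -2.0], "dr": [0, 0, 0.01], "fingers": 1},
])

```text
time_s: 14.88
tool_pos: [0.4418, 0.2159, 0.2188]
tool_rot: [-180.0, 0.0, 172.8]
force: [0.7, -0.3, -1.7]
grip_width: 0.0138
grasp_force: 59.9
```

>>> step_arm([
  {"dp": [-0.9, -1.4, -2.5], "dr": [0, 0, 0.015], "fingers": 1},
  {"dp": [-1.2, -1.9, -2.8], "dr": [0, 0, 0.019], "fingers": 1},
  {"dp": [-1.7, -2.3, -3.1], "dr": [0, 0, 0.025], "fingers": 1},
  {"dp": [-2.1, -2.8, -3.0], "dr": [0, 0, 0.029], "fingers": 1},
  {"dp": [-2.7, -3.1, -2.8], "dr": [0, 0, 0.034], "fingers": 1},
])

```text
time_s: 15.5
tool_pos: [0.4484, 0.2029, 0.2331]
tool_rot: [-180.0, 0.0, 165.7]
force: [0.8, -0.4, -2.4]
grip_width: 0.014
grasp_force: 59.9
```

>>> step_arm([
  {"dp": [-3.2, -3.5, -2.5], "dr": [0, 0, 0.039], "fingers": 1},
  {"dp": [-4.0, -3.8, -2.0], "dr": [0, 0, 0.044], "fingers": 1},
  {"dp": [-4.7, -4.0, -1.5], "dr": [0, 0, 0.048], "fingers": 1},
  {"dp": [-5.4, -4.0, -0.8], "dr": [0, 0, 0.052], "fingers": 1},
  {"dp": [-6.4, -4.0, -0.4], "dr": [0, 0, 0.056], "fingers": 1},
])

```text
time_s: 16.12
tool_pos: [0.4643, 0.1765, 0.2401]
tool_rot: [180.0, 0.0, 152.0]
force: [-0.3, -0.5, -2.6]
grip_width: 0.0135
grasp_force: 59.9
```

>>> step_arm([
  {"dp": [-7.1, -3.8, 0.0], "dr": [0, 0, 0.059], "fingers": 1},
  {"dp": [-8.0, -3.5, 0.0], "dr": [0, 0, 0.061], "fingers": 1},
  {"dp": [-8.7, -3.2, 0.0], "dr": [0, 0, 0.063], "fingers": 1},
  {"dp": [-9.4, -2.6, 0.0], "dr": [0, 0, 0.065], "fingers": 1},
  {"dp": [-10.0, -2.1, 0.0], "dr": [0, 0, 0.065], "fingers": 1},
])

```text
time_s: 16.75
tool_pos: [0.4911, 0.1389, 0.24]
tool_rot: [180.0, 0.0, 134.0]
force: [0.2, -0.2, -2.2]
grip_width: 0.0139
grasp_force: 59.9
```

>>> step_arm([
  {"dp": [-10.5, -1.4, 0.0], "dr": [0, 0, 0.065], "fingers": 1},
  {"dp": [-10.7, -0.7, 0.0], "dr": [0, 0, 0.064], "fingers": 1},
  {"dp": [-10.9, 0.0, 0.0], "dr": [0, 0, 0.063], "fingers": 1},
  {"dp": [-10.8, 0.6, 0.0], "dr": [0, 0, 0.062], "fingers": 1},
  {"dp": [-10.6, 1.3, 0.0], "dr": [0, 0, 0.058], "fingers": 1},
])

```text
time_s: 17.38
tool_pos: [0.5232, 0.0956, 0.24]
tool_rot: [180.0, 0.0, 116.1]
force: [-0.2, -0.8, -0.9]
grip_width: 0.0137
grasp_force: 59.9
```

>>> step_arm([
  {"dp": [-10.2, 1.8, 0.0], "dr": [0, 0, 0.056], "fingers": 1},
  {"dp": [-9.7, 2.2, 0.0], "dr": [0, 0, 0.052], "fingers": 1},
  {"dp": [-9.0, 2.5, 0.0], "dr": [0, 0, 0.048], "fingers": 1},
  {"dp": [-8.2, 2.6, 0.0], "dr": [0, 0, 0.044], "fingers": 1},
  {"dp": [-7.4, 2.7, 0.0], "dr": [0, 0, 0.039], "fingers": 1},
])

```text
time_s: 18.0
tool_pos: [0.55, 0.0584, 0.2401]
tool_rot: [180.0, 0.0, 102.5]
force: [-0.5, 0.6, -2.6]
grip_width: 0.0135
grasp_force: 59.9
```

>>> step_arm([
  {"dp": [-6.5, 2.6, 0.0], "dr": [0, 0, 0.035], "fingers": 1},
  {"dp": [-5.5, 2.5, 0.0], "dr": [0, 0, 0.029], "fingers": 1},
  {"dp": [-4.5, 2.1, 0.0], "dr": [0, 0, 0.024], "fingers": 1},
  {"dp": [-3.6, 1.8, 0.0], "dr": [0, 0, 0.019], "fingers": 1},
  {"dp": [-2.8, 1.4, 0.0], "dr": [0, 0, 0.015], "fingers": 1},
])

```text
time_s: 18.62
tool_pos: [0.564, 0.0379, 0.2401]
tool_rot: [180.0, 0.0, 95.6]
force: [-0.4, 0.7, -2.7]
grip_width: 0.014
grasp_force: 59.9
```

>>> step_arm([
  {"dp": [-1.9, 1.0, 0.0], "dr": [0, 0, 0.01], "fingers": 1},
  {"dp": [-1.3, 0.7, 0.0], "dr": [0, 0, 0.007], "fingers": 1},
  {"dp": [-0.6, 0.4, 0.0], "dr": [0, 0, 0.004], "fingers": 1},
  {"dp": [-0.3, 0.1, 0.0], "dr": [0, 0, 0.001], "fingers": 1},
  {"dp": [0.0, 0.0, 0.0], "dr": [0, 0, 0.0], "fingers": 1},
])

```text
time_s: 19.25
tool_pos: [0.5664, 0.0342, 0.2401]
tool_rot: [180.0, 0.0, 94.4]
force: [0.6, 1.2, -2.5]
grip_width: 0.0134
grasp_force: 59.9
```

```bash
python3 - <<'E'
from h import *
import cv2
p,R,o=cur();print(p,o['tool_rot'],o['force'],o['time_s'])
s=env.read_camera('scene')[...,::-1];t=env.read_camera('top')[...,::-1]
c=lambda im,x,y:cv2.resize(im[y:y+120,x:x+120],(400,400),interpolation=cv2.INTER_CUBIC)
cv2.imwrite('pics/g5.png',np.hstack([c(s,320,180),c(t,350,180)]))
E
```

```text
[0.56641447 0.0342158  0.24008469] [1.79995078e+02 4.86851588e-03 9.44237684e+01] [ 0.57970336  1.16347028 -2.48418344] 19.25
```

View pics/g5.png

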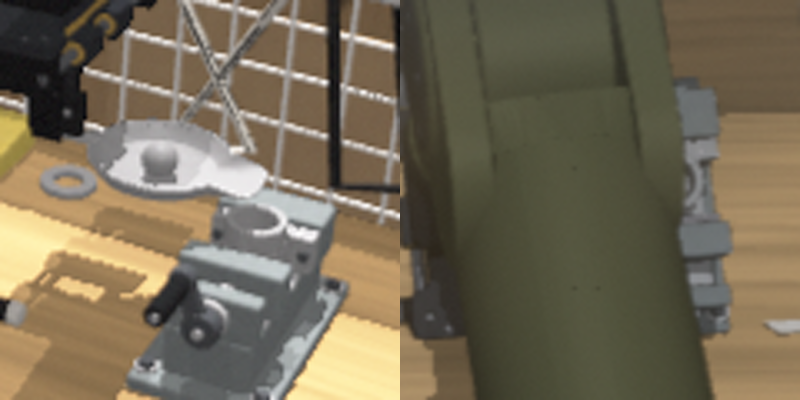

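```bash
python3 - <<'E'
from h import *
p,R,o=cur();yaw=np.radians(o['tool_rot'][2]-180)
c=p+rz(yaw)@[.079,0,0];c[2]=p[2]-.019
l=c+rz(yaw)@[.072,0,.015]
print('lip',l,proj('scene',l),'obs 396.5 234.9 ball',proj('scene',c+[0,0,.017]),'obs 368 227.4')
for M in([.578,-.1165,.211],[.58,-.118,.211]):print(proj('scene',M),'obs 397.1 246.6',l-M)
E
```

```text
lip [ 0.57808135 -0.11635655  0.23614153] [397.67725659 235.12311584] obs 396.5 234.9 ball [367.87021263 226.77225015] obs 368 227.4
[396.65301474 244.77650181] obs 397.1 246.6 [8.13483401e-05 1.43445639e-04 2.51415294e-02]
[397.62326505 244.58264359] obs 397.1 246.6 [-0.00191865  0.00164345  0.02514153]
```

The scene view shows the ball at (368,227), in the middle. The lip tip at (396.5,235) is over the mouth at (397,246.6), and everything agrees with the model. I'll let it settle and then hand in.

>>> step_arm([
  {"dp": [0, 0, 0], "dr": [0, 0, 0], "fingers": 1},
  {"dp": [0, 0, 0], "dr": [0, 0, 0], "fingers": 1},
  {"dp": [0, 0, 0], "dr": [0, 0, 0], "fingers": 1},
  {"dp": [0, 0, 0], "dr": [0, 0, 0], "fingers": 1},
  {"dp": [0, 0, 0], "dr": [0, 0, 0], "fingers": 1},
])

```text
time_s: 19.98
tool_pos: [0.5665, 0.0341, 0.2401]
tool_rot: [180.0, 0.0, 94.4]
force: [0.5, -1.4, -2.5]
grip_width: 0.0136
grasp_force: 59.9
```

>>> step_arm([
  {"dp": [0, 0, 0], "dr": [0, 0, 0], "fingers": 1},
  {"dp": [0, 0, 0], "dr": [0, 0, 0], "fingers": 1},
  {"dp": [0, 0, 0], "dr": [0, 0, 0], "fingers": 1},
  {"dp": [0, 0, 0], "dr": [0, 0, 0], "fingers": 1},
  {"dp": [0, 0, 0], "dr": [0, 0, 0], "fingers": 1},
])

```text
time_s: 20.6
tool_pos: [0.5665, 0.0341, 0.2401]
tool_rot: [180.0, 0.0, 94.4]
force: [0.2, 0.3, -2.2]
grip_width: 0.0137
grasp_force: 59.9
```

```bash
python3 -c "
from cell import env
print(env.sign_off())"
```

```text
the job is handed in; nothing more can be done
None
```

I handed the job in at about 20.6 s; by my measurements, the housing is clamped (crank at about 8.96 rad) and the dish is held level at the vise's left, ball in the middle, lip tip about 25 mm above the mouth, though sign-off returned no verdict.

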